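# Uncover the microscope lamp and click its aperture collar to the red mark

### The arm

A 6-joint arm with a two-finger parallel gripper is mounted at the origin on the work surface. World frame = base frame: x ahead of the robot, y to its left, z up, the work surface at z = 0. Lengths are in m, angles in degrees, forces in N, time in s.
With the tool pointing down it reaches from about 0.275 to 0.875 m from the base axis. Payload 12.5 kg.
Tool frame: the origin (TCP) lies on the centre line of the jaws, within the pads' length; the fingertips stand 14 mm ahead of it and the grasp point (between the pads) lies 5 mm behind it; z points along the fingers, x is the direction in which the jaws open and shut, and the axes are right-handed (so a half turn about z gives the same grasp; the last joint's range is limited). The gripper opens to 85 mm and grips with 20 to 120 N. Pads are 22 mm wide; open, the fingers measure 114 mm over their backs; the gripper's body (76 mm by 85 mm) begins 54 mm behind the grasp point. The pads swing forward as they close: fully open they stand 13 mm farther back than shut.
Start: joints at [71.986, 20.094, 94.641, -0, 65.266, -4.847], TCP at [0.125, 0.536, 0.245] pointing down, gripper open.
Joint ranges: [-157.81, 157.81], [-45, 120.19], [0.68, 151.7], [-89.99, 269.99], [4.06, 180], [-164.3, 164.3]. Speed limits (degrees/s): [127.2, 127.2, 159.86, 180, 180, 180].

### API

Orientations are given as a 3x3 rotation matrix whose columns are the frame's x, y, z axes.
In Python, from workcell import bot gives the robot as it stands. The module is installed in compiled form; this text tells all that it offers.
- The arm moves only by the tool play_rows, never from a script. Its arguments are lists of equal length, an entry for each row: "delta_pos": the shift along the tool's x, y, z in units of 20 cm (1.0 is 20 cm), a list of three; "spin": the turn about the tool's z in units of 45 degrees (1.0 is 45 degrees); "grip": the opening, from -1 (shut) to 1 (fully open), so that 0 is half open. A call has 1 to 12 rows; each row is the pose to reach, as a shift and turn from the pose commanded when the call began, along the tool's axes at that moment; what a row does not reach only later rows make up. A row lasts 1/12 s, in which the tool goes at most 41.7 mm and 7.16 degrees, less where a joint would pass 70% of its speed; a pose out of reach is approached as far as the arm can. A call with a number of a shift or a turn outside -1 to 1 is refused whole. A call with a gripper value outside its range is refused whole. The fingers move at their own pace and stop on an object; the grip force is fixed at half the most. Time passes only in rows, so rows that repeat a pose let the fingers close. It gives the time, the measured TCP pose, the force and the opening at its end, in the units of the state.
- bot.get_state(): the state, without advancing time (a new reading comes with each control period).
- bot.get_image(name): name is "side" or "top"; returns (picture, depth): 480x640x3 uint8, red, green, blue; 480x640 float32, m along the optical axis (not along the pixel's ray), 0 where there is no reading.
- bot.camera_model(name): a dict with "intrinsics" (3x3 intrinsics, pixels), "dist" ([k1, k2, p1, p2, k3] as OpenCV has them; the pictures are not rectified), "extrinsics" (4x4, takes a point from camera to world coordinates). Camera axes: x right, y down, z forward; pixel columns grow to the right and rows downward; lengths in m; the calibration is good to about 2 mm. A picture is of the moment at which its call begins. camera_model takes no time and is no camera call.
- bot.close_job(): hands the job in, once; it reports no verdict.
The state is a dict: "clock": time; "q": joint angles; "joint_vel": joint speeds; "joint_torque": joint torques, N m; "tool_pos": TCP position; "ee_rot": TCP orientation; "force": force on the tool from outside, world axes, zero at the start; "wrist_torque": the same for the moment, N m; "opening": opening from 0.0 (shut) to 1.0 (fully open).
Only numpy, scipy, OpenCV 4.12 (cv2) and the standard library are available. Lean on these libraries where they do the work, as an engineer would, in place of code of your own. Each camera call takes 0.05 s, during which the arm holds its last target. There are 200 camera calls.

### The job

Get the microscope's tilted lamp ready: flip both orange bale clips open, and only then lift the clear dust cover off and set it down gently, upright and wholly on the blue mat, and let go. Then turn the click collar on the tilted barrel until its yellow pointer lines up with the red line on the barrel, and let it click home there. Leave the clips open, and do not knock the beaker, the brown bottle or the slide box about.

Things in the scene. Friction and masses are not known exactly. Their poses are not given: they have to be found in the camera images.
- lamp_unit: Fixed white plinth 132 (x) x 146 (y) x 42 mm high; origin under its centre, on the bench; on the left or right half, yaw up to 0.4 rad. Its black barrel (34 mm diameter) leaves the top at local (25, 0, 42) mm and runs 85 mm along its axis, leaning 27 deg from vertical towards the unit's -x (roughly towards the robot): axis (-0.454, 0, 0.891) in the unit's frame.
- collar_mid (a point): Centre of the ribbed aluminium collar ring, on the barrel's axis, 59 mm up the axis from the plinth. Collar: 45 mm diameter, 18 mm tall along the axis; bare barrel shows 50 mm below and 17 mm above it. Frame turns with the collar: z along the barrel's axis (up and out), x towards the yellow pointer.
- collar (a joint): Collar angle (rad), counter-clockwise positive looking down on the barrel's open end; 0 = pointer on the red line. Clicks every 30 deg (0.524 rad) and snaps to the nearest click when let go; end stops at -0.9 and 2.5. Starts 60 to 120 deg counter-clockwise of the mark, so it must be turned clockwise. Click torque under 0.1 N m.
- pointer (a point): Middle of the yellow pointer bar (6 mm wide) on the collar's rim, 23 mm from the axis.
- red_mark (a point): Point on the red line (6 mm wide) on the upper side of the barrel, just below the collar (a shorter stretch of it shows above); it lies towards the unit's +x, on the side of the barrel that faces up.
- barrel_end (a point): Centre of the barrel's open end with the lens, 26 mm beyond the collar's centre.
- clip_a (a joint): Opening angle (rad) of the bale clip on the unit's +y edge: 0 = closed over the cover's brim, 1.1 = fully open. Hinge along the unit's x at local (0, 79, 45) mm. Sprung over centre: past about 0.6 it snaps open and stays. About 5 N down on the tab's outer part opens it.
- clip_a_tab (a point): On top of clip a's orange tab (32 mm wide along x, 42 mm long, 4 mm thick, level), 35 mm outward of the hinge, 52 mm above the bench when closed. Pressed straight down about 25 mm from above, the tab swings down and outward and the clip flips open, the tab then pointing steeply down beside the plinth. Turns with the clip; closed, its y axis points outward.
- clip_b (a joint): The same clip on the unit's -y edge, hinge at local (0, -79, 45) mm; 0 = closed, 1.1 = open.
- clip_b_tab (a point): On top of clip b's orange tab, as for clip a; closed, its y axis points outward (the unit's -y).
- cover: Loose clear plastic dust cover with blue edges, 0.2 to 0.4 kg, open below. Origin: centre of its underside, at the start on the plinth's top, axes as the lamp unit's. Brim 133 (x) x 142 (y) x 4 mm; dome 113 (x) x 86 (y), its roof 90 mm above the underside, walls 3 mm. Lifting 80 mm clears the barrel.
- cover_handle (a point): Grip point in the blue handle block of the cover, 114 mm above its underside. Block: 20 mm thick (cover's x) x 60 mm long (cover's y) x 36 mm tall, standing on the roof (its top 12 mm above this point).
- mat: Blue parking mat, fixed flat on the bench, 200 (x) x 220 (y) x 4 mm thick; origin under its centre on the bench. On the other half of the bench from the lamp.
- beaker: Bystander: glass beaker, 60 mm diameter, 78 mm tall, standing between lamp and mat; origin under its centre. Leave alone.
- reagent: Bystander: brown bottle, 40 mm diameter, 75 mm tall, standing between lamp and mat, nearer the robot; origin under its centre. Leave alone.
- slide_box: Bystander: green slide box with white lid, 62 x 92 x 37 mm, beyond the beaker; origin under its centre. Leave alone.
Mind the look-alikes: they are no part of the job. Leave any purple look-alike of the lamp_unit alone.

How it is judged:
By the outcome, as a careful person would: the job done as asked, in the order asked, and still so for the second after the job is handed in, with the robot touching nothing.
It also fails if it takes over 72 s, if anything falls off the work surface, if the arm or the gripper's body presses on something with over 40 N, if the wrist force passes 120 N, or if a joint passes its speed limit or range.

## Working session

There is one attempt and no reset: what is moved stays moved. The work goes in short steps, Python scripts to look and compute and a tool call to move; the robot and the scene stay as the last step left them, time stands still between calls to the robot, and variables do not carry over. Pictures are saved under pics/ and viewed, about 8 in all and at most 12, crops included, and the job is handed in when it is done.

Besides the shell and the picture viewer there is one more tool, called as name(argument=value, ...) on one line, values as JSON. play_rows: Moves the arm, as the interface text tells. Shifts and turns lie within -1 to 1; 1 stands for 20 cm of shift or 45 degrees of turn. Its arguments: {"type":"object","properties":{"delta_pos":{"type":"array"},"spin":{"type":"array"},"grip":{"type":"array"}},"required":["delta_pos","spin","grip"]}

```bash
mkdir -p pics
cat > h.py <<'E'
import numpy as np, cv2
from workcell import bot
def pts(name, d, m):
    """world points for masked pixels with depth"""
    c=bot.camera_model(name); K=np.array(c["intrinsics"]);D=np.array(c["dist"]);T=np.array(c["extrinsics"])
    v,u=np.nonzero(m&(d>0)); n=cv2.undistortPoints(np.c_[u,v].astype(np.float64)[:,None],K,D)[:,0]
    z=d[v,u]; P=np.c_[n*z[:,None],z]; return P@T[:3,:3].T+T[:3,3],np.c_[u,v]
def ray(name,uv,h):
    c=bot.camera_model(name); K=np.array(c["intrinsics"]);D=np.array(c["dist"]);T=np.array(c["extrinsics"])
    n=cv2.undistortPoints(np.array(uv,float).reshape(-1,1,2),K,D)[:,0]
    r=np.c_[n,np.ones(len(n))]@T[:3,:3].T; o=T[:3,3]
    return o+r*((h-o[2])/r[:,2])[:,None]
def save(name,img,crop=None,s=1):
    if crop: u0,v0,u1,v1=crop; img=img[v0:v1,u0:u1]
    cv2.imwrite("pics/"+name,cv2.resize(img[:,:,::-1],None,fx=s,fy=s))
E
python3 - <<'E'
from h import *
for n in("top","side"):
    im,d=bot.get_image(n); save(n+"0.png",im); np.savez(n+"0.npz",im=im,d=d)
    print(n,np.round(bot.camera_model(n)["extrinsics"],3).tolist())
s=bot.get_state();print({k:np.round(v,3).tolist() for k,v in s.items()})
E
```

```text
top [[-0.015, -0.982, 0.186, 0.403], [-1.0, 0.017, 0.006, -0.001], [-0.009, -0.186, -0.982, 1.1], [0.0, 0.0, 0.0, 1.0]]
side [[-0.833, -0.429, 0.349, 0.238], [-0.553, 0.656, -0.514, 0.505], [-0.008, -0.621, -0.784, 0.877], [0.0, 0.0, 0.0, 1.0]]
{'clock': 0.1, 'q': [71.986, 20.123, 94.671, 0.0, 65.266, -4.848], 'joint_vel': [-0.019, -0.075, -0.105, -0.068, 0.078, 0.029], 'joint_torque': [0.003, -50.684, -29.188, 0.0, 0.003, 0.0], 'tool_pos': [0.125, 0.535, 0.245], 'ee_rot': [[0.228, 0.974, -0.0], [0.974, -0.228, -0.001], [-0.001, -0.0, -1.0]], 'force': [-0.265, 0.379, -0.003], 'wrist_torque': [-0.001, -0.02, 0.038], 'opening': 0.995}
```

View pics/top0.png

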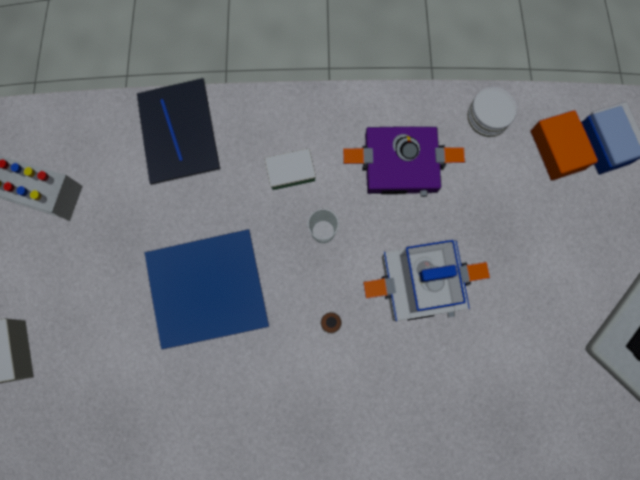

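View pics/side0.png

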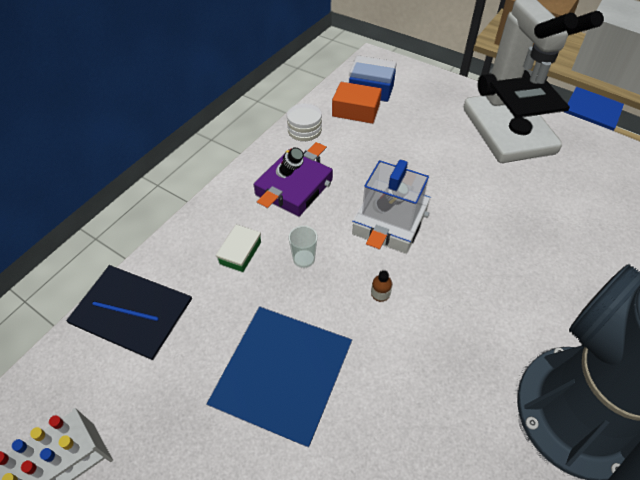

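The top view shows the white lamp at about (427,280), its orange tabs at (376,289) and (478,271), and the blue handle at (438,273). The mat is at (206,289), the beaker at (322,226) and the bottle at (331,322). The purple look-alike at (403,160) gets left alone. Next I'll measure.

Run:
```python
from h import *
f=np.load("top0.npz");im,d=f["im"],f["d"];hsv=cv2.cvtColor(im,cv2.COLOR_RGB2HSV)
def comp(m,box):
    M=np.zeros(m.shape,bool);u0,v0,u1,v1=box;M[v0:v1,u0:u1]=m[v0:v1,u0:u1];return M
org=(hsv[...,0]<16)&(hsv[...,1]>180)&(hsv[...,2]>120)
blue=(hsv[...,0]>100)&(hsv[...,0]<125)&(hsv[...,1]>150)
T=[]
for nm,b in(("a",(355,270,395,305)),("b",(460,255,500,290))):
    m=comp(org,b);P,uv=pts("top",d,m); c=cv2.moments(m.astype(np.uint8),True)
    cen=(c["m10"]/c["m00"],c["m01"]/c["m00"]); w=ray("top",cen,.052)[0];T.append(w)
    print(nm,m.sum(),cen,"ray",w.round(4),"depth",np.median(P,0).round(4))
y=T[0]-T[1];print("yaw",np.degrees(np.arctan2(-y[0],y[1])),"dist",np.linalg.norm(y),"mid",(T[0]+T[1])/2)
m=comp(blue,(130,220,285,360));r=cv2.minAreaRect(np.c_[np.nonzero(m)[::-1]].astype(np.float32))
bx=ray("top",cv2.boxPoints(r),.004);print("mat",bx.round(3).tolist(),bx.mean(0).round(4))
m=comp(blue,(418,262,460,286));P,uv=pts("top",d,m);P2=P[P[:,2]>.14];print("handle",len(P2),P2[:,2].max(),np.median(P2,0).round(4),P2.min(0).round(3),P2.max(0).round(3))
for nm,uv,h in(("beaker top",(322,218),.078),("bottle",(331,322),.075)):print(nm,ray("top",uv,h).round(3))
f=np.load("side0.npz");im,d=f["im"],f["d"];hsv=cv2.cvtColor(im,cv2.COLOR_RGB2HSV)
org=(hsv[...,0]<16)&(hsv[...,1]>180)&(hsv[...,2]>120)
m=comp(org,(360,225,395,255));c=cv2.moments(m.astype(np.uint8),True);print("side a",ray("side",(c["m10"]/c["m00"],c["m01"]/c["m00"]),.052))
blue=(hsv[...,0]>100)&(hsv[...,0]<125)&(hsv[...,1]>150)
m=comp(blue,(385,158,412,192));P,uv=pts("side",d,m);P2=P[P[:,2]>.14];print("handle side",len(P2),np.median(P2,0).round(4),P2.min(0).round(3),P2.max(0).round(3))
```

```text
a 295 (375.03050847457627, 287.8847457627119) ray [ 0.4976 -0.0993  0.052 ] depth [ 0.4974 -0.0993  0.0523]
b 277 (477.85920577617327, 271.2202166064982) ray [ 0.525  -0.2978  0.052 ] depth [ 0.5254 -0.2981  0.0521]
yaw 7.86728022952961 dist 0.20033952332692698 mid [ 0.51130435 -0.1985708   0.052     ]
mat [[0.58, 0.364, 0.004], [0.622, 0.147, 0.004], [0.431, 0.107, 0.004], [0.389, 0.317, 0.004]] [0.5054 0.2339 0.004 ]
handle 388 0.17382699441897942 [ 0.5102 -0.1962  0.1677] [ 0.499 -0.227  0.149] [ 0.523 -0.168  0.174]
beaker top [[ 0.628 -0.002  0.078]]
bottle [[ 0.435 -0.015  0.075]]
side a [[ 0.49739879 -0.09896451  0.052     ]]
handle side 306 [ 0.5075 -0.1852  0.1674] [ 0.497 -0.227  0.14 ] [ 0.521 -0.165  0.172]
```

play_rows(delta_pos=[[-0.2,0.19,0],[-0.4,0.38,0],[-0.6,0.57,0],[-0.8,0.76,0],[-1,0.96,0],[-1,0.96,0],[-1,0.96,0]], spin=[0,0,0,0,0,0,0], grip=[-1,-1,-1,-1,-1,-1,-1])

```text
clock: 0.68
tool_pos: [0.2673, 0.2944, 0.2452]
ee_rot: [[0.228, 0.974, -0.0], [0.974, -0.228, -0.001], [-0.001, 0.0, -1.0]]
force: [0.2, 0.9, -0.1]
opening: 0.009
```

play_rows(delta_pos=[[-0.2,0.19,0],[-0.4,0.38,0],[-0.6,0.57,0],[-0.8,0.76,0],[-1,0.96,0],[-1,0.96,0],[-1,0.96,0],[-1,0.96,0]], spin=[0.15,0.3,0.45,0.6,0.75,0.9,1,1], grip=[-1,-1,-1,-1,-1,-1,-1,-1])

```text
clock: 1.35
tool_pos: [0.4099, 0.0552, 0.2452]
ee_rot: [[0.854, 0.52, 0.001], [0.52, -0.854, -0.001], [0.0, 0.001, -1.0]]
force: [-0.4, 1.4, -0.0]
opening: -0.0
```

play_rows(delta_pos=[[0,0,0],[0,0,0],[0,0,0],[0,0,0],[0,0,0]], spin=[0.15,0.3,0.45,0.53,0.53], grip=[-1,-1,-1,-1,-1])

```text
clock: 1.77
tool_pos: [0.4076, 0.059, 0.2451]
ee_rot: [[0.991, 0.137, -0.001], [0.137, -0.991, 0.0], [-0.001, -0.0, -1.0]]
force: [0.2, 0.4, -0.3]
opening: 0.001
```

```bash
cat >> h.py <<'E'
def to(x,y,z,yaw=None):
    s=bot.get_state();R=np.array(s["ee_rot"]);p=np.array(s["tool_pos"])
    cy=np.degrees(np.arctan2(R[1,0],R[0,0]))
    print("t",round(s["clock"],2),"pos",p.round(4),"yaw",round(cy,2),"F",np.round(s["force"],1),"open",round(s["opening"],3),"j6",round(s["q"][5],1))
    print("delta",(R.T@(np.array([x,y,z])-p)/.2).round(3),"spin",None if yaw is None else round((cy-yaw)/45,3))
E
python3 -c "from h import *;to(.4954,-.0837,.1,7.9)"
```

```text
t 1.77 pos [0.4076 0.059  0.2451] yaw 7.88 F [ 0.2  0.4 -0.3] open 0.001 j6 -6.1
delta [0.337 0.767 0.725] spin -0.0
```

play_rows(delta_pos=[[0.07,0.19,0],[0.17,0.38,0],[0.25,0.57,0],[0.337,0.767,0],[0.337,0.767,0.2],[0.337,0.767,0.4],[0.337,0.767,0.6],[0.337,0.767,0.77],[0.337,0.767,0.77],[0.337,0.767,0.77]], spin=[0,0,0,0,0,0,0,0,0,0], grip=[-1,-1,-1,-1,-1,-1,-1,-1,-1,-1])

```text
clock: 2.6
tool_pos: [0.4955, -0.0835, 0.0908]
ee_rot: [[0.99, 0.141, -0.003], [0.141, -0.99, 0.001], [-0.003, -0.001, -1.0]]
force: [0.2, 0.4, -0.1]
opening: -0.0
```

play_rows(delta_pos=[[0,0,0.04],[0,0,0.08],[0,0,0.11],[0,0,0.14],[0,0,0.17],[0,0,0.2],[0,0,0.23],[0,0,0.255],[0,0,0.255]], spin=[0,0,0,0,0,0,0,0,0], grip=[-1,-1,-1,-1,-1,-1,-1,-1,-1])

```text
clock: 3.35
tool_pos: [0.4955, -0.0839, 0.0391]
ee_rot: [[0.99, 0.139, -0.002], [0.139, -0.99, 0.0], [-0.002, -0.001, -1.0]]
force: [0.3, -0.1, 0.3]
opening: 0.001
```

play_rows(delta_pos=[[0,0,-0.15],[0,0,-0.35],[0,0,-0.55],[0,0,-0.75],[0,0,-0.75],[0,0,-0.75]], spin=[0,0,0,0,0,0], grip=[-1,-1,-1,-1,-1,-1])

```text
clock: 3.85
tool_pos: [0.497, -0.0842, 0.1923]
ee_rot: [[0.99, 0.139, 0.004], [0.139, -0.99, -0.001], [0.004, 0.002, -1.0]]
force: [-0.1, -0.2, -0.1]
opening: -0.003
```

Run:
```python
from h import *
to(.5271,-.3135,.19,7.9)
im,d=bot.get_image("side");save("side1.png",im,(330,140,450,270),4)
```

```text
t 3.85 pos [ 0.497  -0.0842  0.1923] yaw 7.98 F [-0.1 -0.2 -0.1] open -0.003 j6 -22.9
delta [-0.01   1.156  0.014] spin 0.002
```

View pics/side1.png

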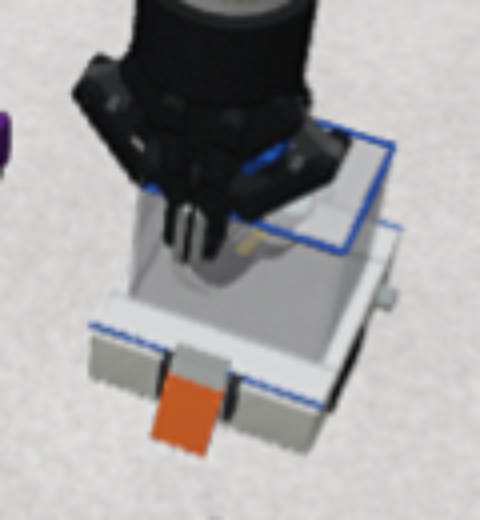

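play_rows(delta_pos=[[0,0,-0.12],[0,0.2,-0.12],[0,0.4,-0.12],[0,0.6,-0.12],[0,0.8,-0.12],[-0.01,1,-0.12],[-0.01,1,-0.12],[-0.01,1,-0.12]], spin=[0,0,0,0,0,0,0,0], grip=[-1,-1,-1,-1,-1,-1,-1,-1])

```text
clock: 4.57
tool_pos: [0.521, -0.2835, 0.2119]
ee_rot: [[0.991, 0.136, -0.003], [0.136, -0.991, 0.002], [-0.003, -0.002, -1.0]]
force: [-0.3, 0.7, -0.6]
opening: 0.004
```

```bash
cat >> h.py <<'E'
def tabs(cams=("top","side")):
    for n in cams:
        im,d=bot.get_image(n);hsv=cv2.cvtColor(im,cv2.COLOR_RGB2HSV)
        m=(hsv[...,0]<16)&(hsv[...,1]>180)&(hsv[...,2]>90)
        P,uv=pts(n,d,m);c,s=np.cos(np.radians(7.9)),np.sin(np.radians(7.9))
        q=P-[.5113,-.1986,0];L=np.c_[q[:,0]*c+q[:,1]*s,-q[:,0]*s+q[:,1]*c,q[:,2]]
        for nm,sg in(("a",1),("b",-1)):
            k=L[(abs(L[:,0])<.03)&(L[:,1]*sg>.07)&(L[:,1]*sg<.14)]
            if len(k)>5:print(n,nm,len(k),"y",np.percentile(abs(k[:,1]),[3,97]).round(3),"z",np.percentile(k[:,2],[3,97]).round(3))
    return im
E
python3 -c "
from h import *
to(.5271,-.3135,.09,7.9);tabs()"
```

```text
t 4.57 pos [ 0.521  -0.2835  0.2119] yaw 7.83 F [-0.3  0.7 -0.6] open 0.004 j6 -40.9
delta [0.012 0.154 0.609] spin -0.002
top a 122 y [0.088 0.101] z [0.016 0.044]
top b 129 y [0.082 0.104] z [0.049 0.057]
side a 213 y [0.086 0.102] z [0.014 0.047]
```

Clip a is open: its tab now runs steeply from z 0.045 down to 0.015. Now clip b.

play_rows(delta_pos=[[0.012,0.155,0],[0.012,0.155,0.2],[0.012,0.155,0.4],[0.012,0.155,0.61],[0.012,0.155,0.65],[0.012,0.155,0.69],[0.012,0.155,0.73],[0.012,0.155,0.77],[0.012,0.155,0.81],[0.012,0.155,0.84],[0.012,0.155,0.865],[0.012,0.155,0.865]], spin=[0,0,0,0,0,0,0,0,0,0,0,0], grip=[-1,-1,-1,-1,-1,-1,-1,-1,-1,-1,-1,-1])

```text
clock: 5.67
tool_pos: [0.5282, -0.3124, 0.0404]
ee_rot: [[0.99, 0.139, -0.001], [0.139, -0.99, 0.001], [-0.001, -0.001, -1.0]]
force: [-0.0, 0.3, 0.5]
opening: -0.0
```

play_rows(delta_pos=[[0,0,-0.15],[0,0,-0.35],[0,0,-0.55],[0,0,-0.75],[0,0,-0.9],[0,0,-0.9],[0,0,-0.9]], spin=[0,0,0,0,0,0,0], grip=[-1,-1,-1,-1,1,1,1])

```text
clock: 6.25
tool_pos: [0.5291, -0.313, 0.2232]
ee_rot: [[0.99, 0.139, 0.003], [0.139, -0.99, -0.002], [0.003, 0.002, -1.0]]
force: [0.3, 0.4, -0.6]
opening: 0.418
```

```bash
python3 -c "
from h import *
to(.511,-.1976,.23,7.9);tabs()"
```

```text
t 6.25 pos [ 0.5291 -0.313   0.2232] yaw 7.98 F [ 0.3  0.4 -0.6] open 0.418 j6 -42.9
delta [-0.009 -0.584 -0.035] spin 0.002
top a 123 y [0.088 0.101] z [0.017 0.044]
top b 8 y [0.093 0.097] z [0.024 0.033]
side a 214 y [0.086 0.102] z [0.016 0.046]
```

play_rows(delta_pos=[[0,-0.15,-0.03],[0,-0.35,-0.03],[-0.005,-0.5,-0.03],[-0.01,-0.585,-0.03],[-0.01,-0.585,-0.03],[-0.01,-0.585,-0.03]], spin=[0,0,0,0,0,0], grip=[1,1,1,1,1,1])

```text
clock: 6.85
tool_pos: [0.5102, -0.1968, 0.2266]
ee_rot: [[0.99, 0.14, -0.001], [0.14, -0.99, 0.0], [-0.001, -0.0, -1.0]]
force: [0.5, -0.3, 0.8]
opening: 0.999
```

Run:
```python
from h import *
to(.511,-.1976,.153,7.9);im=tabs();save("side2.png",im,(300,60,460,270),2.8)
```

```text
t 6.85 pos [ 0.5102 -0.1968  0.2266] yaw 8.06 F [ 0.5 -0.3  0.8] open 0.999 j6 -34.0
delta [0.004 0.005 0.368] spin 0.003
top a 124 y [0.088 0.101] z [0.017 0.044]
side a 215 y [0.086 0.102] z [0.015 0.046]
```

View pics/side2.png

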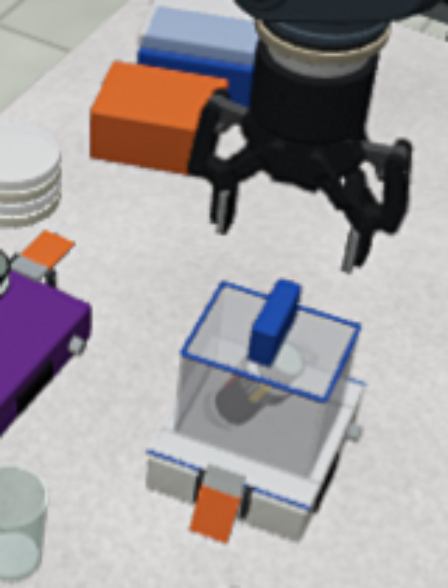

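The jaws sit astride the blue handle and clip a is open. Clip b is hidden by the arm, but its pixels were at z 0.024–0.033 in the last look. I'll descend and grip.

play_rows(delta_pos=[[0.004,0.005,0.12],[0.004,0.005,0.25],[0.004,0.005,0.33],[0.004,0.005,0.368],[0.004,0.005,0.368],[0.004,0.005,0.368],[0.004,0.005,0.368],[0.004,0.005,0.368],[0.004,0.005,0.368],[0.004,0.005,0.368],[0.004,0.005,0.368],[0.004,0.005,0.368]], spin=[0,0,0,0,0,0,0,0,0,0,0,0], grip=[1,1,1,1,1,-1,-1,-1,-1,-1,-1,-1])

```text
clock: 7.95
tool_pos: [0.5114, -0.198, 0.1542]
ee_rot: [[0.99, 0.139, 0.001], [0.139, -0.99, -0.0], [0.001, 0.0, -1.0]]
force: [-1.7, 0.8, 4.2]
opening: 0.226
```

play_rows(delta_pos=[[0,0,-0.02],[0,0,-0.06],[0,0,-0.12],[0,0,-0.2],[0,0,-0.3],[0,0,-0.4],[0,0,-0.5],[0,0,-0.6],[0,0,-0.7],[0,0,-0.7],[0,0,-0.7],[0,0,-0.7]], spin=[0,0,0,0,0,0,0,0,0,0,0,0], grip=[-1,-1,-1,-1,-1,-1,-1,-1,-1,-1,-1,-1])

```text
clock: 8.95
tool_pos: [0.5108, -0.1977, 0.2926]
ee_rot: [[0.99, 0.139, -0.001], [0.139, -0.99, 0.001], [-0.001, -0.001, -1.0]]
force: [-0.4, 0.1, -3.5]
opening: 0.229
```

Run:
```python
from h import *
to(.5054,.2339,.293,11);im=tabs();save("side3.png",im,(240,0,480,260),2.3)
```

```text
t 8.95 pos [ 0.5108 -0.1977  0.2926] yaw 7.99 F [-0.4  0.1 -3.5] open 0.229 j6 -34.0
delta [ 0.273 -2.141 -0.   ] spin -0.067
top a 122 y [0.088 0.101] z [0.016 0.042]
side a 216 y [0.085 0.102] z [0.015 0.046]
```

View pics/side3.png

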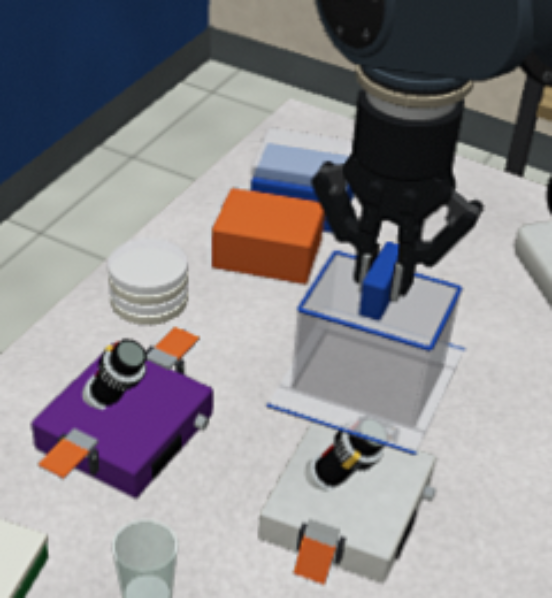

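The cover is off and level, and clear of the barrel. I'll carry it to the mat.

play_rows(delta_pos=[[0,-0.03,0],[0.01,-0.08,0],[0.02,-0.16,0],[0.03,-0.26,0],[0.05,-0.36,0],[0.06,-0.46,0],[0.07,-0.56,0],[0.09,-0.66,0],[0.1,-0.76,0],[0.11,-0.86,0],[0.12,-0.93,0],[0.13,-1,0]], spin=[0,0,0,0,0,0,0,0,0,0,0,0], grip=[-1,-1,-1,-1,-1,-1,-1,-1,-1,-1,-1,-1])

```text
clock: 10.05
tool_pos: [0.5087, 0.0055, 0.2934]
ee_rot: [[0.99, 0.14, -0.001], [0.14, -0.99, 0.0], [-0.0, -0.0, -1.0]]
force: [-0.3, 0.7, -2.1]
opening: 0.223
```

play_rows(delta_pos=[[0.01,-0.1,0],[0.02,-0.2,0],[0.03,-0.3,0],[0.05,-0.4,0],[0.06,-0.5,0],[0.08,-0.6,0],[0.09,-0.7,0],[0.1,-0.8,0],[0.12,-0.9,0],[0.13,-0.97,0],[0.13,-1,0],[0.13,-1,0]], spin=[0,0,0,0,0,0,0,0,0,0,0,0], grip=[-1,-1,-1,-1,-1,-1,-1,-1,-1,-1,-1,-1])

```text
clock: 11.05
tool_pos: [0.5065, 0.2067, 0.2933]
ee_rot: [[0.99, 0.141, -0.001], [0.141, -0.99, -0.0], [-0.001, -0.0, -1.0]]
force: [0.1, 0.4, -3.3]
opening: 0.219
```

Run:
```python
from h import *
to(.5054,.2339,.117,11)
```

```text
t 11.05 pos [0.5065 0.2067 0.2933] yaw 8.09 F [ 0.1  0.4 -3.3] open 0.219 j6 9.2
delta [ 0.015 -0.135  0.881] spin -0.065
```

play_rows(delta_pos=[[0.015,-0.07,0.03],[0.015,-0.135,0.1],[0.015,-0.135,0.2],[0.015,-0.135,0.32],[0.015,-0.135,0.44],[0.015,-0.135,0.56],[0.015,-0.135,0.66],[0.015,-0.135,0.74],[0.015,-0.135,0.8],[0.015,-0.135,0.83],[0.015,-0.135,0.84],[0.015,-0.135,0.84]], spin=[-0.03,-0.065,-0.065,-0.065,-0.065,-0.065,-0.065,-0.065,-0.065,-0.065,-0.065,-0.065], grip=[-1,-1,-1,-1,-1,-1,-1,-1,-1,-1,-1,-1])

```text
clock: 12.05
tool_pos: [0.5066, 0.2325, 0.1258]
ee_rot: [[0.982, 0.189, 0.0], [0.189, -0.982, 0.0], [0.0, -0.0, -1.0]]
force: [-0.5, 0.2, -2.4]
opening: 0.218
```

play_rows(delta_pos=[[0,0,0.008],[0,0,0.016],[0,0,0.024],[0,0,0.031],[0,0,0.037],[0,0,0.043],[0,0,0.043],[0,0,0.043]], spin=[0,0,0,0,0,0,0,0], grip=[-1,-1,-1,-1,-1,-1,-1,-1])

```text
clock: 12.72
tool_pos: [0.5064, 0.2325, 0.117]
ee_rot: [[0.982, 0.189, -0.0], [0.189, -0.982, -0.0], [-0.0, 0.0, -1.0]]
force: [0.2, 0.2, -2.6]
opening: 0.222
```

Not in contact yet, so down a little more, slowly.

play_rows(delta_pos=[[0,0,0.003],[0,0,0.006],[0,0,0.006]], spin=[0,0,0], grip=[-1,-1,-1])

```text
clock: 12.97
tool_pos: [0.5065, 0.2326, 0.1163]
ee_rot: [[0.982, 0.189, 0.0], [0.189, -0.982, 0.0], [0.0, 0.0, -1.0]]
force: [-3.0, -1.5, 2.3]
opening: 0.225
```

play_rows(delta_pos=[[0,0,0.003],[0,0,0.006],[0,0,0.006]], spin=[0,0,0], grip=[-1,-1,-1])

```text
clock: 13.22
tool_pos: [0.5064, 0.2326, 0.1162]
ee_rot: [[0.982, 0.189, 0.0], [0.189, -0.982, 0.0], [0.0, 0.0, -1.0]]
force: [-8.5, -3.1, 17.6]
opening: 0.225
```

play_rows(delta_pos=[[0,0,-0.004],[0,0,-0.007],[0,0,-0.007],[0,0,-0.007],[0,0,-0.007],[0,0,-0.007],[0,0,-0.007],[0,0,-0.007],[0,0,-0.007],[0,0,-0.007]], spin=[0,0,0,0,0,0,0,0,0,0], grip=[-1,-1,-0.4,-0.2,0,0.3,0.6,1,1,1])

```text
clock: 14.05
tool_pos: [0.5064, 0.2325, 0.1161]
ee_rot: [[0.982, 0.189, -0.0], [0.189, -0.982, -0.0], [-0.0, 0.0, -1.0]]
force: [0.3, -0.3, -1.0]
opening: 0.996
```

play_rows(delta_pos=[[0,0,-0.03],[0,0,-0.1],[0,0,-0.25],[0,0,-0.45],[0,0,-0.65],[0,0,-0.85],[0,0.2,-0.85],[0,0.4,-0.85],[0,0.6,-0.85],[0,0.8,-0.85],[0,1,-0.85],[0,1,-0.85]], spin=[0,0,0,0,0,0,0,0,0,0,0,0], grip=[1,1,1,1,1,1,1,1,1,1,1,1])

```text
clock: 15.05
tool_pos: [0.5451, 0.0306, 0.2866]
ee_rot: [[0.983, 0.185, 0.001], [0.185, -0.983, -0.002], [0.001, 0.002, -1.0]]
force: [-0.4, -0.6, 0.7]
opening: 0.999
```

Run:
```python
from h import *
to(.5095,-.1988,.2,97.9-30)
im=tabs(("top",));d=bot.get_image("top")
save("top4.png",im,(120,190,520,370),2)
save("collar4.png",im,(395,240,465,310),8)
cv2.imwrite("pics/c.png",np.hstack([cv2.imread("pics/top4.png")]))
```

```text
t 15.05 pos [0.5451 0.0306 0.2866] yaw 10.66 F [-0.4 -0.6  0.7] open 0.999 j6 -12.3
delta [-0.387  1.094  0.435] spin -1.272
top a 123 y [0.088 0.101] z [0.017 0.043]
top b 19 y [0.09  0.095] z [0.03 0.04]
```

View pics/top4.png

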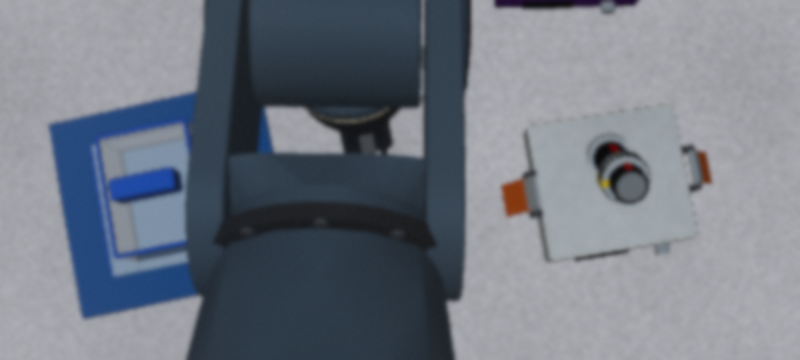

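The cover stands on the mat and both clips are open. The yellow pointer sits on the +y side of the collar and the red line on the +x side. Now to measure the collar angle.

```bash
cat >> h.py <<'E'
def local(P):
    c,s=np.cos(np.radians(7.9)),np.sin(np.radians(7.9));q=P-[.5113,-.1986,0]
    return np.c_[q[:,0]*c+q[:,1]*s,-q[:,0]*s+q[:,1]*c,q[:,2]]
def collar(cams=("top","side")):
    ax=np.array([-.454,0,.891]);ex=np.array([.891,0,.454]);o=np.array([.025,0,.042])
    for n in cams:
        im,d=bot.get_image(n);hsv=cv2.cvtColor(im,cv2.COLOR_RGB2HSV)
        hh=hsv[...,0].astype(int)
        for nm,m in(("yellow",(hh>18)&(hh<34)&(hsv[...,1]>130)),("red",((hh<6)|(hh>172))&(hsv[...,1]>150))):
            P,uv=pts(n,d,m);L=local(P)-o;k=(abs(L[:,:2]).max(1)<.07)&(L[:,2]>.0)
            L=L[k]
            if len(L)<3:print(n,nm,"none");continue
            a=L@ax;th=np.degrees(np.arctan2(L[:,1],L@ex));r=np.hypot(L[:,1],L@ex)
            print(n,nm,len(L),"h",np.median(a).round(3),"ang",np.median(th).round(1),"r",np.median(r).round(3))
        if n=="top":
            P,uv=pts(n,d,np.ones(d.shape,bool));L=local(P)-o;L=L[(abs(L[:,:2]).max(1)<.07)]
            e=L[(L@ax>.08)];e=e[np.hypot(e[:,1],e@ex)<.03]
            if len(e):print("barrel end",len(e),(e.mean(0)+o).round(4),"expect",(o+ax*.085).round(4))
E
python3 -c "
from h import *
collar()"
```

```text
top yellow 13 h 0.07 ang 87.2 r 0.019
top red 29 h 0.03 ang 1.8 r 0.017
barrel end 269 [-0.012   0.0003  0.1186] expect [-0.0136  0.      0.1177]
side yellow 33 h 0.062 ang 89.9 r 0.022
side red 18 h 0.039 ang 8.2 r 0.017
```

The pointer is at 90° counter-clockwise and the barrel pose agrees within 2 mm. I'll turn the collar clockwise in two short strokes with the jaws across the unit's y. I'll start with yaw -52.

play_rows(delta_pos=[[-0.08,0.2,0],[-0.16,0.4,0],[-0.24,0.6,0],[-0.32,0.8,0],[-0.387,0.95,0],[-0.387,0.95,0],[-0.387,0.95,0],[-0.387,0.95,0]], spin=[0.15,0.3,0.45,0.6,0.75,0.9,1,1], grip=[1,1,1,1,1,1,1,1])

```text
clock: 15.92
tool_pos: [0.5044, -0.1643, 0.2862]
ee_rot: [[0.827, -0.563, 0.0], [-0.563, -0.827, 0.0], [-0.0, -0.0, -1.0]]
force: [-0.2, 0.6, 1.0]
opening: 1.002
```

play_rows(delta_pos=[[0,0,0],[0,0,0],[0,0,0],[0,0,0],[0,0,0]], spin=[0.15,0.3,0.39,0.39,0.39], grip=[1,1,1,1,1])

```text
clock: 16.33
tool_pos: [0.5045, -0.164, 0.2862]
ee_rot: [[0.625, -0.78, 0.0], [-0.78, -0.625, -0.0], [0.0, -0.0, -1.0]]
force: [-0.1, -0.2, 0.3]
opening: 0.996
```

```bash
python3 -c "
from h import *
to(.5095,-.1988,.09,-52)"
```

```text
t 16.33 pos [ 0.5045 -0.164   0.2862] yaw -51.28 F [-0.1 -0.2  0.3] open 0.996 j6 28.2
delta [0.151 0.09  0.981] spin 0.016
```

play_rows(delta_pos=[[0.15,0.09,0.05],[0.15,0.09,0.2],[0.15,0.09,0.4],[0.15,0.09,0.58],[0.15,0.09,0.74],[0.15,0.09,0.87],[0.15,0.09,0.95],[0.151,0.09,0.98],[0.151,0.09,0.98]], spin=[0.016,0.016,0.016,0.016,0.016,0.016,0.016,0.016,0.016], grip=[1,1,1,1,1,1,1,1,1])

```text
clock: 17.08
tool_pos: [0.5086, -0.1993, 0.0891]
ee_rot: [[0.613, -0.79, -0.002], [-0.79, -0.613, 0.001], [-0.002, 0.001, -1.0]]
force: [0.2, -0.5, -0.2]
opening: 0.999
```

play_rows(delta_pos=[[0,0,0],[0,0,0],[0,0,0],[0,0,0],[0,0,0],[0,0,0]], spin=[0,0,0,0,0,0], grip=[-1,-1,-1,-1,-1,-1])

```text
clock: 17.58
tool_pos: [0.5091, -0.1997, 0.0918]
ee_rot: [[0.611, -0.792, 0.001], [-0.792, -0.611, -0.0], [0.001, -0.001, -1.0]]
force: [-5.1, 4.6, 15.2]
opening: 0.502
```

play_rows(delta_pos=[[0,0,0],[0,0,0],[0,0,0],[0,0,0],[0,0,0],[0,0,0],[0,0,0]], spin=[0.1,0.2,0.3,0.4,0.5,0.55,0.55], grip=[-1,-1,-1,-1,-1,-1,-1])

```text
clock: 18.17
tool_pos: [0.51, -0.1995, 0.0906]
ee_rot: [[0.221, -0.975, 0.003], [-0.975, -0.221, 0.0], [0.0, -0.003, -1.0]]
force: [8.1, 3.6, -6.6]
opening: 0.495
```

```bash
python3 -c "
from h import *
to(.5095,-.1988,.09,-112);collar();print(np.round(bot.get_state()['wrist_torque'],2))
im,d=bot.get_image('side');save('side5.png',im,(350,120,450,260),4)"
```

```text
t 18.17 pos [ 0.51   -0.1995  0.0906] yaw -77.25 F [ 8.1  3.6 -6.6] open 0.495 j6 50.9
delta [-0.004  0.002  0.003] spin 0.772
top yellow none
top red none
side yellow none
side red 10 h 0.033 ang 14.9 r 0.017
[ 1.24 -1.29  0.2 ]
```

View pics/side5.png

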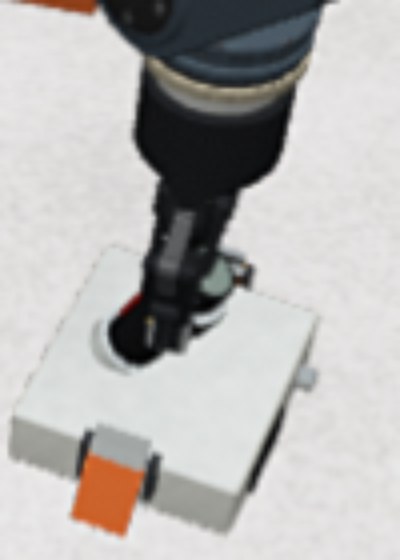

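The forces are small, and a sliver of the yellow pointer shows to the left of the finger, so the collar is following clockwise. I'll finish the stroke, release and look.

play_rows(delta_pos=[[0,0,0],[0,0,0],[0,0,0],[0,0,0],[0,0,0],[0,0,0],[0,0,0],[0,0,0],[0,0,0]], spin=[0.1,0.2,0.3,0.4,0.5,0.6,0.7,0.77,0.77], grip=[-1,-1,-1,-1,-1,-1,-1,-1,-1])

```text
clock: 19.07
tool_pos: [0.5095, -0.1998, 0.0911]
ee_rot: [[-0.372, -0.928, 0.002], [-0.928, 0.372, -0.0], [-0.001, -0.002, -1.0]]
force: [-0.1, 2.7, 5.4]
opening: 0.495
```

play_rows(delta_pos=[[0,0,0],[0,0,0],[0,0,0],[0,0,0],[0,0,0],[0,0,0],[0,0,0]], spin=[0,0,0,0,0,0,0], grip=[1,1,1,1,1,1,1])

```text
clock: 19.65
tool_pos: [0.5088, -0.2, 0.09]
ee_rot: [[-0.371, -0.929, -0.0], [-0.929, 0.371, 0.0], [0.0, 0.0, -1.0]]
force: [0.5, 0.3, 0.2]
opening: 1.0
```

```bash
python3 -c "
from h import *
to(.5095,-.1988,.09,-62);collar()"
```

```text
t 19.65 pos [ 0.5088 -0.2     0.09  ] yaw -111.75 F [0.5 0.3 0.2] open 1.0 j6 85.4
delta [-0.007 -0.001  0.   ] spin -1.106
top yellow none
top red none
side yellow 22 h 0.071 ang 39.1 r 0.023
side red none
```

The pointer now reads about 39° with part of it hidden, so it is likely at the 30° click. The second stroke is 30°.

play_rows(delta_pos=[[0,0,0],[0,0,0],[0,0,0],[0,0,0],[0,0,0],[0,0,0],[0,0,0],[0,0,0]], spin=[-0.15,-0.3,-0.45,-0.6,-0.75,-0.9,-1,-1], grip=[1,1,1,1,1,1,1,1])

```text
clock: 20.42
tool_pos: [0.5089, -0.1999, 0.0901]
ee_rot: [[0.398, -0.917, -0.0], [-0.917, -0.398, 0.0], [-0.0, 0.0, -1.0]]
force: [0.2, 0.5, 0.4]
opening: 0.999
```

```bash
python3 -c "
from h import *
to(.5095,-.1988,.09,-97);collar()"
```

```text
t 20.42 pos [ 0.5089 -0.1999  0.0901] yaw -66.56 F [0.2 0.5 0.4] open 0.999 j6 40.2
delta [-0.004 -0.005  0.   ] spin 0.677
top yellow none
top red none
side yellow 21 h 0.062 ang 29.8 r 0.023
side red 7 h 0.031 ang 9.4 r 0.017
```

Confirmed at 30°.

play_rows(delta_pos=[[0,0,0],[0,0,0],[0,0,0],[0,0,0],[0,0,0],[0,0,0]], spin=[0,0,0,0,0,0], grip=[-1,-1,-1,-1,-1,-1])

```text
clock: 21.02
tool_pos: [0.5088, -0.1998, 0.0906]
ee_rot: [[0.394, -0.919, -0.0], [-0.919, -0.394, 0.0], [-0.0, -0.0, -1.0]]
force: [-2.6, 0.8, 7.7]
opening: 0.501
```

play_rows(delta_pos=[[0,0,0],[0,0,0],[0,0,0],[0,0,0],[0,0,0],[0,0,0],[0,0,0],[0,0,0]], spin=[0.1,0.2,0.3,0.4,0.5,0.6,0.69,0.69], grip=[-1,-1,-1,-1,-1,-1,-1,-1])

```text
clock: 21.68
tool_pos: [0.5088, -0.1995, 0.0906]
ee_rot: [[-0.14, -0.99, -0.001], [-0.99, 0.14, 0.001], [-0.001, 0.001, -1.0]]
force: [-2.7, 2.3, 9.7]
opening: 0.493
```

play_rows(delta_pos=[[0,0,0],[0,0,0],[0,0,0],[0,0,0],[0,0,0],[0,0,0],[0,0,0]], spin=[0,0,0,0,0,0,0], grip=[1,1,1,1,1,1,1])

```text
clock: 22.27
tool_pos: [0.5089, -0.1999, 0.0901]
ee_rot: [[-0.136, -0.991, 0.0], [-0.991, 0.136, 0.0], [-0.0, -0.0, -1.0]]
force: [0.0, -0.2, -0.4]
opening: 0.996
```

play_rows(delta_pos=[[0,0,-0.05],[0,0,-0.15],[0,0,-0.3],[0,0,-0.5],[0,0,-0.7],[0,0,-0.9],[0.2,0,-1],[0.4,0,-1],[0.6,0,-1],[0.8,0,-1],[1,0,-1],[1,0,-1]], spin=[0,0,0,0,0,0,0,0,0,0,0,0], grip=[1,1,1,1,1,1,1,1,1,1,1,1])

```text
clock: 23.27
tool_pos: [0.4798, -0.4036, 0.2904]
ee_rot: [[-0.14, -0.99, -0.0], [-0.99, 0.14, -0.002], [0.002, -0.0, -1.0]]
force: [0.9, -0.3, -0.0]
opening: 1.003
```

```bash
python3 -c "
from h import *
to(.5095,-.1988,.09,-97);collar();tabs()
im,d=bot.get_image('top');save('top6.png',im,(120,100,520,370),2)"
```

```text
t 23.27 pos [ 0.4798 -0.4036  0.2904] yaw -98.06 F [ 0.9 -0.3 -0. ] open 1.003 j6 53.8
delta [-1.037 -0.003  1.   ] spin -0.023
top yellow 26 h 0.063 ang -0.2 r 0.022
top red 23 h 0.032 ang 3.2 r 0.017
barrel end 270 [-0.0121  0.0003  0.1189] expect [-0.0136  0.      0.1177]
side yellow 8 h 0.07 ang 5.0 r 0.022
side red 19 h 0.04 ang 7.9 r 0.017
top a 123 y [0.088 0.101] z [0.017 0.044]
side a 216 y [0.086 0.102] z [0.015 0.046]
```

View pics/top6.png

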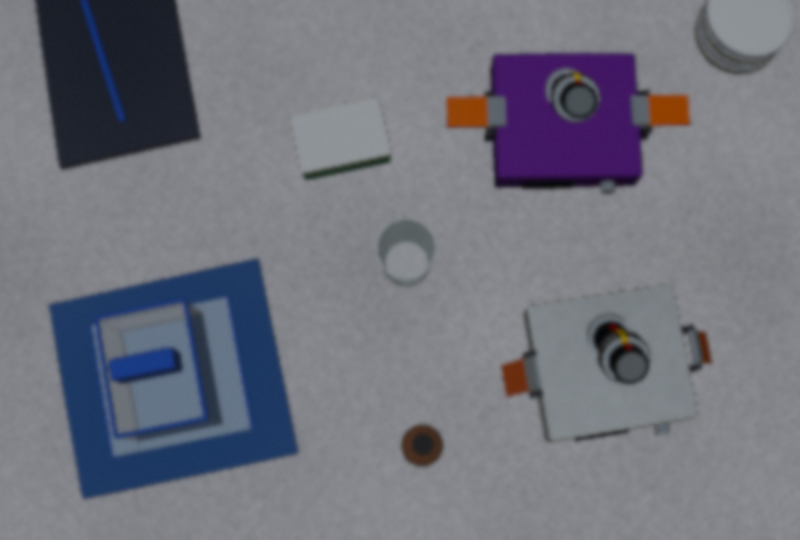

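The yellow pointer lines up with the red line at about (625,338). Both clips are open, the cover is wholly on the mat, and the beaker, bottle and slide box stand where they were. I'll hand it in.

```bash
python3 -c "
from h import *
print(bot.close_job())"
```

```text
the job is handed in; nothing more can be done
None
```

The lamp is ready and I handed the job in at about 24 s of the 72 s allowed. I opened both clips first. Then I lifted the cover, set it upright on the mat and let go. The collar was 90° off, so I turned it clockwise in two strokes of about 60° and 30° and released it to click home.

Last checks before handing in:
- **Collar:** the top camera put the pointer at -0.2°, on the red line. The side camera, with few pixels to go on, put the pointer at 5° and the line at 8°, well inside one 30° click.
- **Clip a:** open, measured in both cameras.
- **Clip b:** open in the last top view by eye. The final colour measurement missed its tab, but two partial readings after I opened it put the tab pointing down.
- **Cover:** wholly on the mat, and standing upright as far as the top view shows. I pressed it down with up to about 18 N at contact, then eased off before letting go.
- **Beaker, bottle and slide box:** they appear unmoved in the last top picture, judged by eye.
- **Arm:** the gripper was open and well clear of everything.

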